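# Stow the canister and latch the crate gate

### The arm

A 6-joint arm with a two-finger parallel gripper is mounted at the origin on the work surface. World frame = base frame: x ahead of the robot, y to its left, z up, the work surface at z = 0. Lengths are in mm, angles in rad, forces in N, time in s.
With the tool pointing down it reaches from about 300 to 750 mm from the base axis. Payload 8.5 kg.
Tool frame: the origin (TCP) lies on the mounting face of the last link; the fingertips stand 166 mm ahead of it and the grasp point (between the pads) lies 147 mm ahead of it; z points along the fingers, y is the direction in which the jaws open and shut (so a half turn about z gives the same grasp; the last joint's range is limited). The gripper opens to 88 mm and grips with 3 to 60 N. Pads are 18 mm wide; open, the fingers measure 123 mm over their backs; the gripper's body (75 mm by 187 mm) begins 45 mm behind the grasp point.
Start: joints at [1.129, 0.381, 1.297, -0, 1.464, -0.215], TCP at [123.666, 535.9, 404.748] pointing down, gripper open.
Joint ranges: [-3.11, 3.11], [-0.89, 2.33], [0.22, 2.48], [-1.42, 4.56], [0.17, 2.85], [-2.88, 2.88]. Speed limits (rad/s): [2.39, 2.39, 3.14, 3.14, 3.14, 3.14].

### API

Orientations are given as a 3x3 rotation matrix whose columns are the frame's x, y, z axes.
In Python, from workcell import manip, eyes gives the robot as it stands.
- The arm moves only by the tool step_arm, never from a script. Its argument "deltas" is a list of rows, each a list of 7 numbers: the opening, from -1 (shut) to 1 (fully open), then the shift along the tool's x, y, z in units of 50 mm (1.0 is 50 mm), then the turn, a rotation vector about the tool's x, y, z in units of 6 degrees (1.0 is 6 degrees). In form: [[claw, dx, dy, dz, wx, wy, wz], ...]. A call has 1 to 20 rows; each row shifts and turns the commanded pose from where the row before left it, along the tool's axes as they then stand; what a row does not reach is not made up. A row lasts 1/10 s, in which the tool goes at most 50 mm and 8.59 degrees, less where a joint would pass 70% of its speed; a pose out of reach is approached as far as the arm can. A call is refused whole if a number of a shift passes 1 or a number of a turn 1, either way. A call with a gripper value outside its range is refused whole. The fingers move at their own pace and stop on an object; "newtons" is the grip in N (left out, the last holds). Time passes only in rows, so rows that do not move let the fingers close. It gives the time, the measured TCP pose, the force and the opening at its end, in the units of the state.
- manip.state(): the state, without advancing time (a new reading comes with each control period).
- eyes.grab_frame(name): name is "scene" or "top" or "wrist"; returns a dict with "frame" (480x640x3 uint8, blue, green, red), "fx", "fy", "cx", "cy" (pixels), "pose" (4x4, takes a point from camera to world coordinates). Camera axes: x right, y down, z forward; pixel columns grow to the right and rows downward; lengths in mm; the calibration is good to about 2 mm. A picture is of the moment at which its call begins. There is no depth.
- manip.hand_in(): hands the job in, once; it reports no verdict.
The state is a dict: "t": time; "q": joint angles; "qvel": joint speeds; "tau": joint torques, N m; "ee_pos": TCP position; "tcp_rot": TCP orientation; "force": force on the tool from outside, world axes, zero at the start; "torque": the same for the moment, N m; "grip_width": opening from 0.0 (shut) to 1.0 (fully open).
Only numpy, scipy, OpenCV 4.12 (cv2) and the standard library are available. Lean on these libraries where they do the work, as an engineer would, in place of code of your own. Each camera call takes 0.05 s, during which the arm holds its last target.

### The job

Stand the small stainless canister upright on the floor of the gated top crate, setting it down rather than dropping it. Then push the crate's swinging gate shut until its sprung latch snaps home and holds it by itself. Go gently, since a hard shove breaks the catch, and leave the other gear where it lies.

Things in the scene. Friction and masses are not known exactly. Their poses are not given: they have to be found in the camera images.
- crate: Three-tier stack of sage-green plastic crates, fixed to the table, 240 (x) by 200 (y) mm; origin at the centre of its underside, z up, y from the gate side to the back. The two lower tiers are closed off. The open-topped top tier: inner floor 105 mm, wall tops 195 mm above the table, 6 mm walls at both x ends and at the back, the gate on the -y side. Push it or its gate with no more than 22 N.
- crate_floor (a point): Centre of the gated top crate's inner floor, on its surface (axes as the crate's). The free floor is 228 by 188 mm, with a blue mouthpiece in the back corner at +x, +y.
- can_mid (a point): Centre (half-way up) of the stainless canister with black twist cap: 54 mm diameter (cap the same), 95 mm tall, 0.2 to 0.45 kg, standing on the table; z is its axis.
- gate_hinge (a point): A point on the gate's upright hinge axis, at (105, -115) mm from the crate's origin in the crate's axes, 148 mm above the table. The gate is a panel 8 mm thick whose mid-plane holds this axis; underside 108 mm, top 188 mm above the table. Its free end is 190 mm from the axis; closed, it points along the crate's -x; it swings out towards the crate's -y.
- gate_push (a point): Centre of the pale 40 by 44 mm push plate on the gate's outer face, 130 mm from the hinge axis, 60 mm from the free end, 156 mm above the table (32 mm below the gate's top). Axes turn with the gate: x along the gate towards the hinge, y from the outer face inwards (the closing direction), z up.
- strike_set (a point): Nominal place of the steel lip on the corner post that catches the latch, 12 by 2.5 by 26 mm, just off the closed gate's free end, in front of its outer face: keep the fingers clear of it. The lip with the bumper and stop behind the gate is clamped up to 12 mm nearer (-y) or farther (+y) than this point shows; this is not measured, so where the gate latches and stops must be felt.
- gate (a joint): Gate angle, rad: 0 closed at nominal, grows swinging out; latched it lies between -0.07 and 0.075. A light hinge spring swings an unlatched gate back out to 0.3 rad or more. Over the last 10 mm of the free end's travel the latch rides up the lip, and a sprung bumper is met, resisting with up to about 13 N at the push plate until it snaps in; 4 mm on is a hard stop. 15 N is enough to latch it.
- bolt (a joint): Retraction of the gate's bevelled brass latch bolt, m: 0 fully out (8 mm beyond the gate's free end), up to 0.009 pressed in. Its spring pushes with 1.5 to 4 N.
- mask: Bystander: smoked-grey dive mask, 165 by 88 by 50 mm, lying lens up; origin at its underside.
- mouth_clear: Bystander: clear silicone mouthpiece, 58 by 32 by 34 mm; origin at its underside.
- mouth_blue: Bystander: blue mouthpiece of the same shape, on the gated crate's floor in the back corner at the hinge end; origin at its underside.
- stand: Bystander: folding aluminium snorkel stand, 130 by 110 by 155 mm; origin at its underside.
- lotion: Bystander: yellow bottle with orange cap, 48 mm diameter, 120 mm tall; origin at its underside.
- torch: Bystander: orange dive torch, 150 mm long and 44 mm high, lying; origin at its underside.
Not all that is in view belongs to the job. What is shaped like the part that bears can_mid but green, pink or purple is not meant.

How it is judged:
By the outcome, as a careful person would: the job done as asked, in the order asked, and still so for the second after the job is handed in, with the robot touching nothing.
It also fails if it takes over 58 s, if anything falls off the work surface, if the arm or the gripper's body presses on something with over 40 N, if the wrist force passes 120 N, or if a joint passes its speed limit or range.

## Working session

There is one attempt and no reset: what is moved stays moved. The work goes in short steps, Python scripts to look and compute and a tool call to move; the robot and the scene stay as the last step left them, time stands still between calls to the robot, and variables do not carry over. Pictures are saved under pics/ and viewed, and the job is handed in when it is done.

Besides the shell and the picture viewer there is one more tool, called after "Request:" as name(argument=value, ...), one argument or row to a line, values as JSON. step_arm: Moves the arm, as the interface text tells. Its arguments: {"type":"object","properties":{"deltas":{"type":"array","items":{"type":"array","items":{"type":"number"}}},"newtons":{"type":"number"}},"required":["deltas"]}

```bash
mkdir -p pics; ls; python3 - <<'E'
from workcell import manip, eyes
import cv2, numpy as np
np.set_printoptions(precision=4,suppress=True)
for n in ("scene","top","wrist"):
    f=eyes.grab_frame(n); cv2.imwrite(f"pics/{n}0.png",f["frame"]); print(n,f["fx"],f["fy"],f["cx"],f["cy"]); print(np.array(f["pose"]))
s=manip.state(); print(s)
E
```

```text
pics
scene 457.89583815218015 457.89583815218015 316.96318236236976 250.10719800931008
[[  -0.5598    0.6469   -0.5178 1260.7277]
 [   0.8286    0.444    -0.341   467.4444]
 [   0.0093   -0.6199   -0.7846 1245.6188]
 [   0.        0.        0.        1.    ]]
top 603.5825757249816 603.5825757249816 312.2718277596863 240.64129588816763
[[  -0.0259   -0.98      0.1972  269.592 ]
 [  -0.9997    0.0243   -0.0104    1.8112]
 [   0.0054   -0.1974   -0.9803 1530.2987]
 [   0.        0.        0.        1.    ]]
wrist 397.0303320796787 397.0303320796787 316.5231394653725 237.3349812943469
[[  0.2242   0.9262   0.3032  45.5043]
 [  0.9746  -0.2127  -0.0708 553.3653]
 [ -0.0011   0.3113  -0.9503 383.1063]
 [  0.       0.       0.       1.    ]]
{'t': 0.15, 'q': array([ 1.1287,  0.3811,  1.298 , -0.    ,  1.4636, -0.2153]), 'qvel': array([ 0.0005, -0.0017, -0.001 ,  0.0004,  0.0013, -0.0009]), 'tau': array([  0.0009, -43.8082, -22.4615,   0.0713,   0.0344,  -0.0001]), 'ee_pos': array([123.6678, 535.8966, 404.2886]), 'tcp_rot': array([[-0.9744,  0.2249, -0.0005],
       [ 0.2249,  0.9744, -0.001 ],
       [ 0.0002, -0.0011, -1.    ]]), 'force': array([-0.3459,  0.4768, -0.2827]), 'torque': array([ 0.0207, -0.0191, -0.0222]), 'grip_width': 0.9986489480905009}
```

View pics/scene0.png

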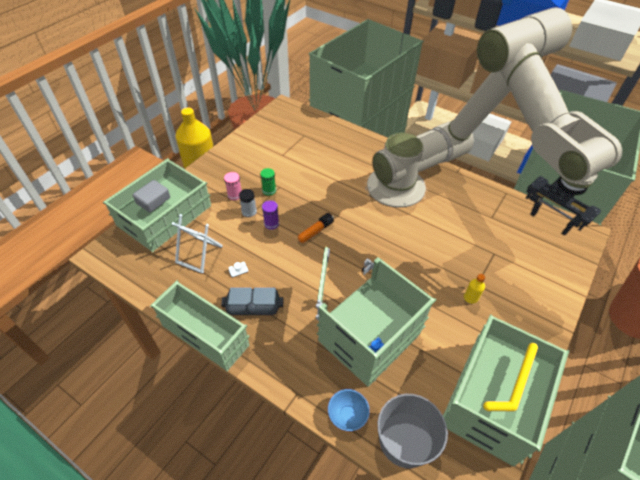

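View pics/top0.png

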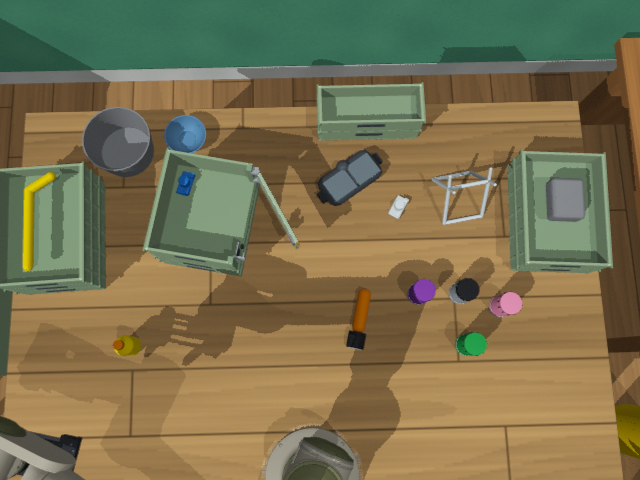

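View pics/wrist0.png

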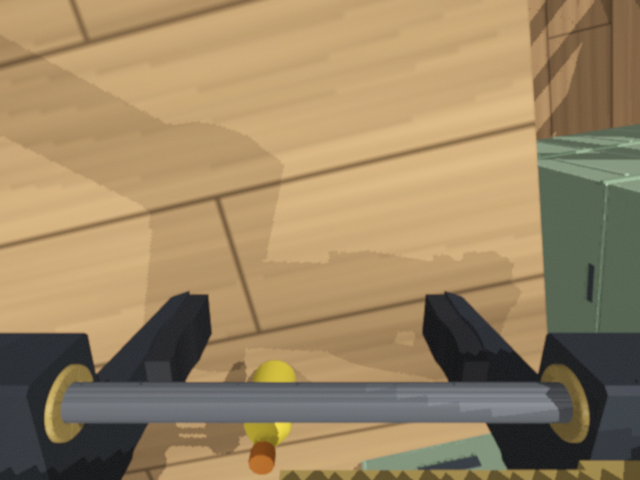

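The top view shows the black-capped canister at about (466,291), between the purple, pink and green ones. The gated crate is at about (203,212), with its gate hinged at (257,172) and swung out to (296,243). I'll zoom in and measure.

```bash
python3 - <<'E'
import cv2
a=cv2.imread("pics/top0.png")
cv2.imwrite("pics/t_crate.png",cv2.resize(a[140:290,140:310],None,fx=4,fy=4,interpolation=cv2.INTER_CUBIC)[:600])
cv2.imwrite("pics/t_can.png",cv2.resize(a[260:365,395:535],None,fx=5,fy=5,interpolation=cv2.INTER_CUBIC))
b=cv2.imread("pics/scene0.png")
cv2.imwrite("pics/s_crate.png",cv2.resize(b[240:390,300:450],None,fx=4,fy=4,interpolation=cv2.INTER_CUBIC))
E
```

```text
(no output)
```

View pics/t_crate.png

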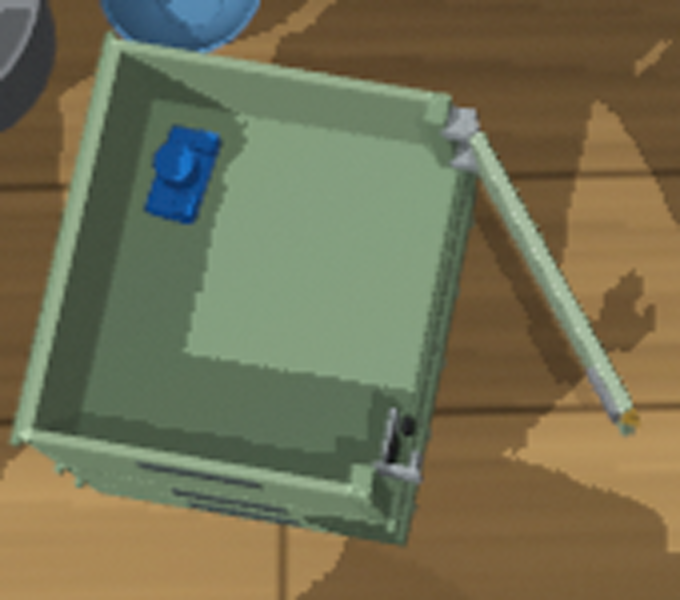

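View pics/t_can.png

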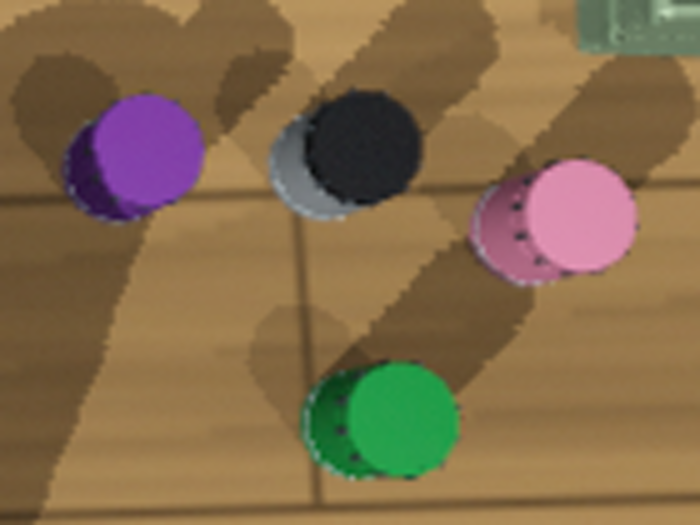

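View pics/s_crate.png

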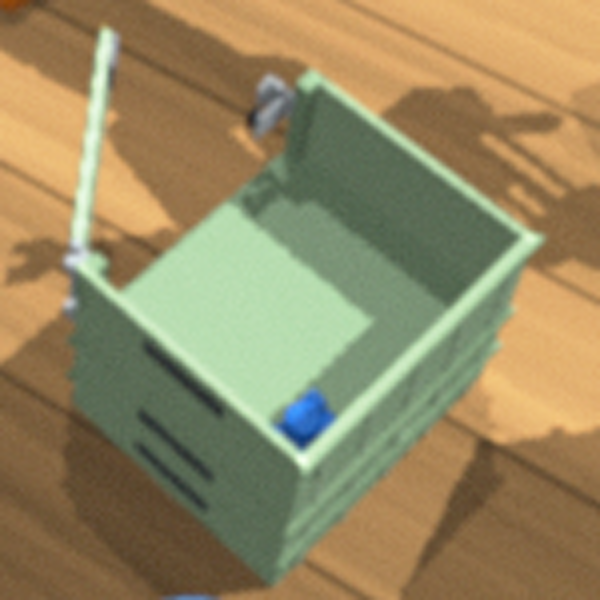

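```bash
cat > h.py <<'E'
import numpy as np
from workcell import manip, eyes
np.set_printoptions(precision=3,suppress=True)
def ray(f,u,v,z):
    P=np.array(f["pose"]); d=P[:3,:3]@np.array([(u-f["cx"])/f["fx"],(v-f["cy"])/f["fy"],1]); o=P[:3,3]
    return o+d*(z-o[2])/d[2]
def proj(f,p):
    P=np.array(f["pose"]); c=P[:3,:3].T@(np.asarray(p,float)-P[:3,3]); return np.array([f["fx"]*c[0]/c[2]+f["cx"],f["fy"]*c[1]/c[2]+f["cy"]])
E
python3 - <<'E'
from h import *
f=eyes.grab_frame("top"); g=eyes.grab_frame("scene")
c=lambda u,v,s,x0,y0:(x0+(u+.5)/s-.5,y0+(v+.5)/s-.5)
T=lambda u,v,z:ray(f,*c(u,v,4,140,140),z)
S=lambda u,v,z:ray(g,*c(u,v,4,300,240),z)
for n,p in dict(bpx=T(110,38,195),bmx=T(14,440,195),fpx=T(452,98,195),hinge=T(478,138,188),free=T(628,405,188),
  Sbpx=S(302,467,195),Sbmx=S(543,240,195),Sfmx=S(312,72,195),Sfree=S(106,32,188),Shinge=S(82,258,188)).items(): print(n,p)
print("can",ray(f,*c(364,147,5,395,260),95))
for n,u,v in(("purple",148,152),("pink",582,215),("green",403,420)): print(n,ray(f,*c(u,v,5,395,260),95))
# can base from scene
p=ray(f,*c(364,147,5,395,260),95); print(proj(g,p),proj(g,[p[0],p[1],0]))
E
```

```text
bpx [763.434 319.405 195.   ]
bmx [526.975 368.125 195.   ]
fpx [722.148 121.049 195.   ]
hinge [699.881 106.769 188.   ]
free [539.88   23.126 188.   ]
Sbpx [763.606 317.141 195.   ]
Sbmx [527.599 370.126 195.   ]
Sfmx [491.059 171.019 195.   ]
Sfree [539.659  24.951 188.   ]
Shinge [711.551 118.65  188.   ]
can [ 431.167 -381.022   95.   ]
purple [ 431.381 -277.531   95.   ]
pink [ 396.093 -482.445   95.   ]
green [ 302.187 -389.494   95.   ]
[246.53  193.594] [249.386 211.976]
```

The geometry is consistent: wall length 242 against 240 mm, and the crate is yawed about -12.2° with its centre near (624,246). The gate is about 0.7 rad open. The can is at (431,-381), and its nearest neighbour is about 103 mm away. I'll turn the jaws to about -43°, which keeps them clear of all three neighbours, then travel.

Request:
step_arm(
  deltas=[
    [1,0,0,0,0,0,1],
    [1,0,0,0,0,0,1],
    [1,0,0,0,0,0,1],
    [1,0,0,0,0,0,1],
    [1,0,0,0,0,0,1],
    [1,0,0,0,0,0,1],
    [1,0,0,0,0,0,1],
    [1,0,0,0,0,0,1],
    [1,0,0,0,0,0,1],
    [1,0,0,0,0,0,1],
    [1,0,0,0,0,0,1],
    [1,0,0,0,0,0,1],
    [1,0,0,0,0,0,1],
    [1,0,0,0,0,0,1],
    [1,0,0,0,0,0,1],
    [1,0,0,0,0,0,1],
    [1,0,0,0,0,0,1],
    [1,0,0,0,0,0,1],
    [1,0,0,0,0,0,1],
    [1,0,0,0,0,0,1],
  ],
)

```text
t: 2.25
ee_pos: [123.7, 535.9, 404.6]
tcp_rot: [[0.685, 0.729, -0.0], [0.729, -0.685, -0.0], [-0.0, 0.0, -1.0]]
force: [-0.4, 0.8, -0.2]
grip_width: 0.998
```

Request:
step_arm(
  deltas=[
    [1,-0.17,0.71,0,0,0,0],
    [1,-0.17,0.71,0,0,0,0],
    [1,-0.17,0.71,0,0,0,0],
    [1,-0.17,0.71,0,0,0,0],
    [1,-0.17,0.71,0,0,0,0],
    [1,-0.17,0.71,0,0,0,0],
    [1,-0.17,0.71,0,0,0,0],
    [1,-0.17,0.71,0,0,0,0],
    [1,-0.17,0.71,0,0,0,0],
    [1,-0.17,0.71,0,0,0,0],
    [1,-0.17,0.71,0,0,0,0],
    [1,-0.17,0.71,0,0,0,0],
    [1,-0.17,0.71,0,0,0,0],
    [1,-0.17,0.71,0,0,0,0],
    [1,-0.17,0.71,0,0,0,0],
    [1,-0.17,0.71,0,0,0,0],
  ],
)

```text
t: 3.85
ee_pos: [446.9, 47.6, 404.8]
tcp_rot: [[0.682, 0.731, 0.0], [0.731, -0.682, 0.0], [0.0, 0.0, -1.0]]
force: [0.3, 0.8, 0.7]
grip_width: 1.0
```

Request:
step_arm(
  deltas=[
    [1,-0.55,0.47,0,0,0,0],
    [1,-0.55,0.47,0,0,0,0],
    [1,-0.55,0.47,0,0,0,0],
    [1,-0.55,0.47,0,0,0,0],
    [1,-0.55,0.47,0,0,0,0],
    [1,-0.55,0.47,0,0,0,0],
    [1,-0.55,0.47,0,0,0,0],
    [1,-0.55,0.47,0,0,0,0],
    [1,-0.55,0.47,0,0,0,0],
    [1,-0.55,0.47,0,0,0,0],
    [1,0,0,0,0,0,0],
  ],
)

```text
t: 4.95
ee_pos: [430.3, -315.8, 404.0]
tcp_rot: [[0.685, 0.729, -0.0], [0.729, -0.685, -0.0], [-0.001, -0.0, -1.0]]
force: [-0.7, 0.7, -0.1]
grip_width: 1.001
```

```bash
python3 - <<'E'
from h import *
import cv2
f=eyes.grab_frame("wrist"); cv2.imwrite("pics/w1.png",f["frame"])
t=eyes.grab_frame("top"); cv2.imwrite("pics/top1.png",t["frame"])
print(proj(f,[431,-381,95]),proj(f,[431,-381,0]))
E
```

```text
[372.281 277.869] [359.835 239.65 ]
```

View pics/w1.png

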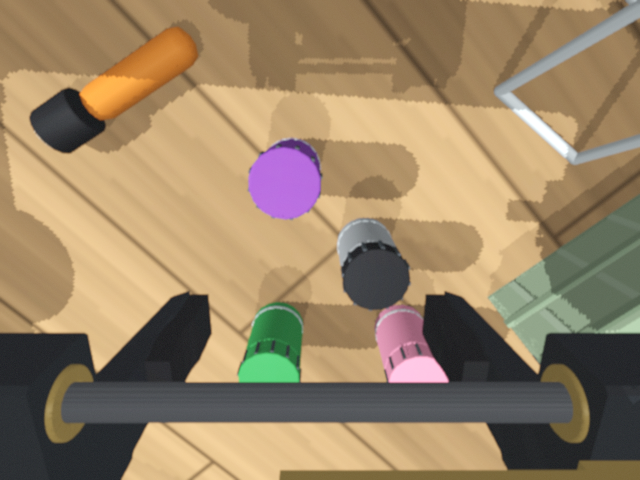

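The wrist view shows the cap top at about (376,274), against a prediction of (372,278).

```bash
python3 - <<'E'
from h import *
f=eyes.grab_frame("wrist")
for u,v in((376,274),(376,276)): print(ray(f,u,v,95))
s=manip.state(); R=s["tcp_rot"]
print(s["ee_pos"], R.T@(np.array([432,-380,217])-s["ee_pos"])/50)
E
```

```text
[ 435.694 -377.006   95.   ]
[ 434.584 -378.312   95.   ]
[ 430.706 -311.821  404.562] [-0.981  0.952  3.75 ]
```

Request:
step_arm(
  deltas=[
    [1,-0.24,0.24,0,0,0,0],
    [1,-0.24,0.24,0,0,0,0],
    [1,-0.24,0.24,0,0,0,0],
    [1,-0.24,0.24,0,0,0,0],
    [1,0,0,0.4,0,0,0],
    [1,0,0,0.5,0,0,0],
    [1,0,0,0.5,0,0,0],
    [1,0,0,0.3,0,0,0],
    [1,0,0,0.1,0,0,0],
    [1,0,0,0,0,0,0],
    [1,0,0,0,0,0,0],
  ],
)

```text
t: 6.2
ee_pos: [433.3, -380.3, 315.7]
tcp_rot: [[0.682, 0.732, 0.001], [0.732, -0.682, -0.001], [-0.0, 0.002, -1.0]]
force: [0.4, -0.1, 0.7]
grip_width: 1.004
```

```bash
python3 - <<'E'
from h import *
import cv2
f=eyes.grab_frame("wrist"); cv2.imwrite("pics/w2.png",f["frame"])
s=manip.state(); R=s["tcp_rot"]
print(s["ee_pos"],s["force"], proj(f,[433,-379.5,95]),R.T@(np.array([433,-379.5,217])-s["ee_pos"])/50)
E
```

```text
[ 433.266 -380.269  315.807] [-0.572 -0.861  0.511] [312.267 264.2  ] [ 0.008 -0.018  1.976]
```

View pics/w2.png

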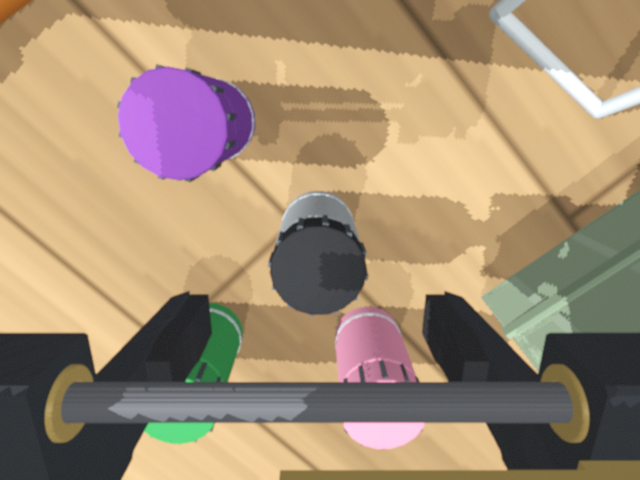

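Cap at about (318,266), centred between the fingers at 205 and 430. I'll descend and grip.

Request:
step_arm(
  deltas=[
    [1,0,0,0.4,0,0,0],
    [1,0,0,0.5,0,0,0],
    [1,0,0,0.5,0,0,0],
    [1,0,0,0.4,0,0,0],
    [1,0,0,0.18,0,0,0],
    [1,0,0,0,0,0,0],
  ],
)

```text
t: 6.85
ee_pos: [433.2, -380.2, 215.5]
tcp_rot: [[0.682, 0.731, -0.0], [0.731, -0.682, 0.001], [0.0, -0.001, -1.0]]
force: [-0.6, 0.7, -0.3]
grip_width: 0.998
```

Request:
step_arm(
  deltas=[
    [-1,0,0,0,0,0,0],
    [-1,0,0,0,0,0,0],
    [-1,0,0,0,0,0,0],
    [-1,0,0,0,0,0,0],
    [-1,0,0,0,0,0,0],
    [-1,0,0,0,0,0,0],
    [-1,0,0,0,0,0,0],
    [-1,0,0,0,0,0,0],
  ],
  newtons=25,
)

```text
t: 7.65
ee_pos: [433.3, -380.4, 216.3]
tcp_rot: [[0.682, 0.731, 0.001], [0.731, -0.682, -0.001], [-0.0, 0.002, -1.0]]
force: [2.0, -1.6, 5.1]
grip_width: 0.608
```

Request:
step_arm(
  deltas=[
    [-1,0,0,-0.1,0,0,0],
    [-1,0,0,-0.3,0,0,0],
    [-1,0,0,-0.5,0,0,0],
    [-1,0,0,-0.6,0,0,0],
    [-1,0,0,-0.6,0,0,0],
    [-1,0,0,-0.6,0,0,0],
    [-1,0,0,-0.6,0,0,0],
    [-1,0,0,-0.6,0,0,0],
    [-1,0,0,-0.5,0,0,0],
    [-1,0,0,-0.3,0,0,0],
    [-1,0,0,-0.1,0,0,0],
    [-1,0,0,0,0,0,0],
  ],
)

```text
t: 8.85
ee_pos: [433.0, -380.0, 455.2]
tcp_rot: [[0.682, 0.731, -0.001], [0.731, -0.682, 0.001], [0.0, -0.001, -1.0]]
force: [0.1, -0.1, -4.1]
grip_width: 0.609
```

```bash
python3 - <<'E'
from h import *
import cv2
f=eyes.grab_frame("top"); cv2.imwrite("pics/top2.png",f["frame"])
g=eyes.grab_frame("scene"); cv2.imwrite("pics/scene2.png",g["frame"])
s=manip.state(); print(s["ee_pos"],s["force"],s["grip_width"])
# crate model check drawings
th=np.deg2rad(-12.2); X=np.array([np.cos(th),np.sin(th),0]);Y=np.array([-np.sin(th),np.cos(th),0])
C=np.array([624.2,246,0])
def P(x,y,z): return C+X*x+Y*y+np.array([0,0,z])
for n,fr in(("top",f),("scene",g)):
    im=cv2.imread(f"pics/{n}0.png")
    im=cv2.resize(im,None,fx=4,fy=4,interpolation=cv2.INTER_CUBIC)
    q=lambda p: tuple(int(v) for v in (proj(fr,p)+.5)*4-.5)
    for a,b in [((-120,100),(120,100)),((-120,100),(-120,-100)),((120,100),(120,-100)),((-114,94),(114,94))]:
        cv2.line(im,q(P(*a,195)),q(P(*b,195)),(0,0,255),1)
    for a,b in [((-114,94),(114,94)),((-114,94),(-114,-94)),((114,94),(114,-94))]:
        cv2.line(im,q(P(*a,105)),q(P(*b,105)),(255,0,0),1)
    ang=np.deg2rad(40.4); d=-X*np.cos(ang)-Y*np.sin(ang); h=P(105,-115,0)
    for z in (108,188): cv2.line(im,q(h+[0,0,z]),q(h+190*d+[0,0,z]),(0,255,255),1)
    cv2.line(im,q(P(0,0,105)),q(P(0,0,110)),(255,255,255),2)
    u,v=q(P(0,-30,150)); cv2.imwrite(f"pics/ov_{n}.png",im[max(0,v-300):v+300,max(0,u-400):u+400])
E
```

```text
[ 433.075 -380.146  454.279] [ 0.584 -0.238 -3.414] 0.6036048156302916
```

View pics/ov_top.png

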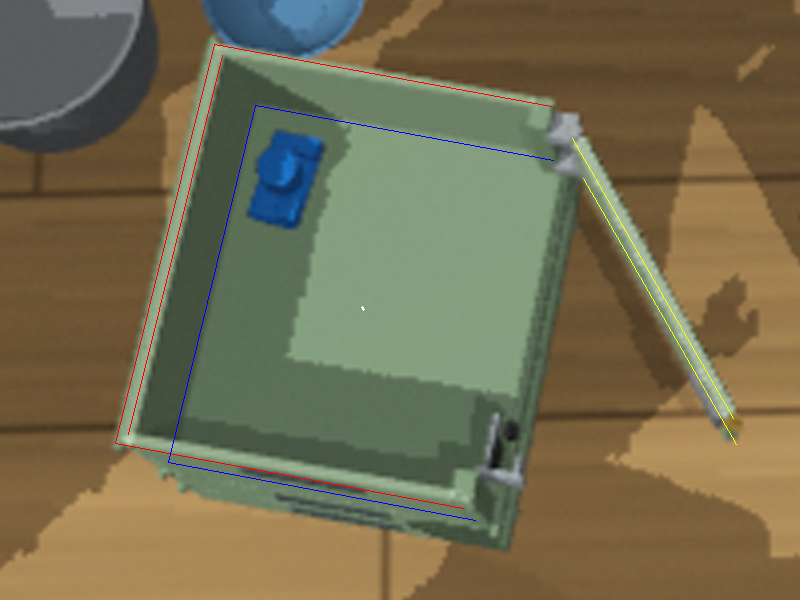

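View pics/ov_scene.png

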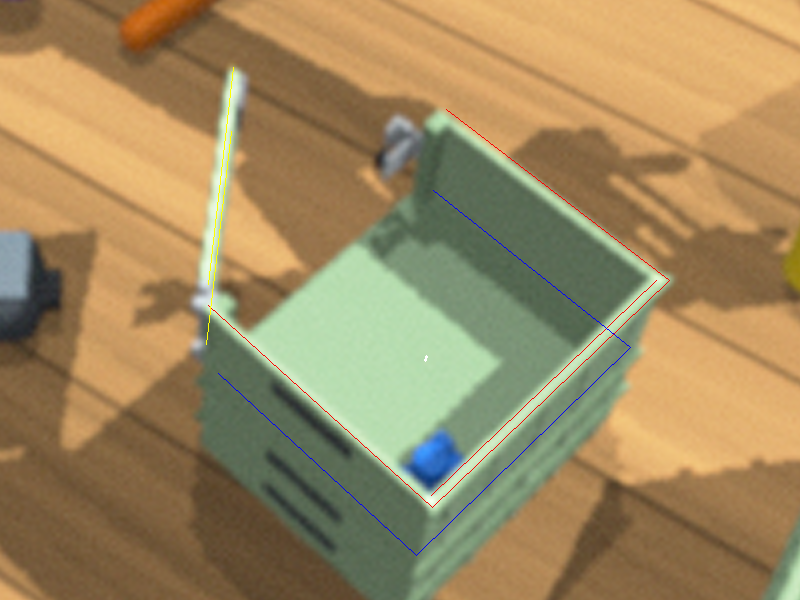

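View pics/scene2.png

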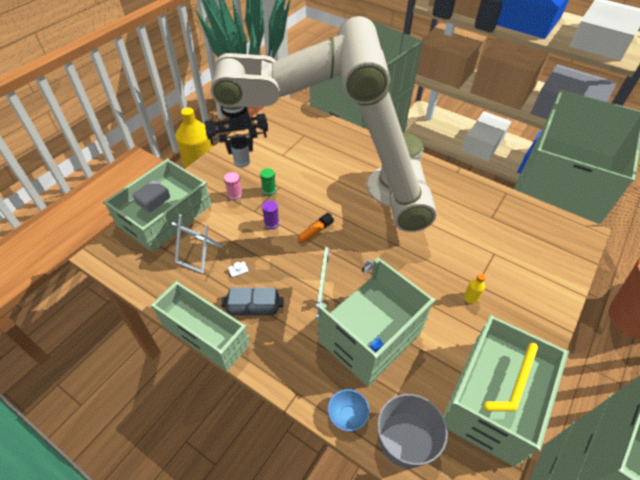

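The model overlay fits both views, and the can is held upright (weight about 3.5–4 N). I'll align the jaws with crate x and carry it over the crate.

Request:
step_arm(
  deltas=[
    [-1,0,0,0,0,0,-0.6],
    [-1,0,0,0,0,0,-1],
    [-1,0,0,0,0,0,-1],
    [-1,0,0,0,0,0,-1],
    [-1,0,0,0,0,0,-1],
    [-1,0,0,0,0,0,-0.55],
  ],
)

```text
t: 9.55
ee_pos: [433.1, -380.2, 454.3]
tcp_rot: [[0.206, 0.979, -0.002], [0.979, -0.206, 0.002], [0.002, -0.002, -1.0]]
force: [0.7, 0.3, -4.6]
grip_width: 0.605
```

Request:
step_arm(
  deltas=[
    [-1,0.3,0.04,0,0,0,0],
    [-1,0.5,0.04,0,0,0,0],
    [-1,0.7,0.04,0,0,0,0],
    [-1,0.7,0.04,0,0,0,0],
    [-1,0.7,0.04,0,0,0,0],
    [-1,0.7,0.04,0,0,0,0],
    [-1,0.7,0.04,0,0,0,0],
    [-1,0.7,0.04,0,0,0,0],
    [-1,0.7,0.04,0,0,0,0],
    [-1,0.7,0.04,0,0,0,0],
    [-1,0.7,0.04,0,0,0,0],
    [-1,0.7,0.04,0,0,0,0],
    [-1,0.7,0.04,0,0,0,0],
    [-1,0.7,0.04,0,0,0,0],
    [-1,0.7,0.04,0,0,0,0],
    [-1,0.7,0.04,0,0,0,0],
    [-1,0.7,0.04,0,0,0,0],
    [-1,0.7,0.04,0,0,0,0],
    [-1,0.5,0.04,0,0,0,0],
    [-1,0.34,0.04,0,0,0,0],
  ],
)

```text
t: 11.55
ee_pos: [606.3, 242.0, 454.5]
tcp_rot: [[0.209, 0.978, -0.002], [0.978, -0.209, -0.0], [-0.0, -0.002, -1.0]]
force: [0.4, -0.1, -3.8]
grip_width: 0.605
```

Request:
step_arm(
  deltas=[
    [-1,0,0,0,0,0,0],
    [-1,0,0,0,0,0,0],
    [-1,0,0,0,0,0,0],
  ],
)

```text
t: 11.85
ee_pos: [606.4, 238.7, 455.6]
tcp_rot: [[0.211, 0.978, -0.001], [0.978, -0.211, -0.0], [-0.0, -0.001, -1.0]]
force: [0.1, 0.4, -3.2]
grip_width: 0.609
```

```bash
python3 - <<'E'
from h import *
import cv2
for n in ("scene","wrist","top"):
    f=eyes.grab_frame(n); cv2.imwrite(f"pics/{n}3.png",f["frame"])
s=manip.state(); R=s["tcp_rot"]
print(s["ee_pos"],R,s["force"],s["grip_width"],s["q"])
print(R.T@(np.array([607.4,239.4,321])-s["ee_pos"])/50)
E
```

```text
[606.596 238.543 455.964] [[ 0.211  0.978  0.   ]
 [ 0.978 -0.211 -0.   ]
 [ 0.     0.    -1.   ]] [-0.936 -0.089 -3.33 ] 0.6073981882330101 [ 0.193  0.546  0.874 -0.     1.722  0.406]
[0.02  0.012 2.699]
```

View pics/scene3.png

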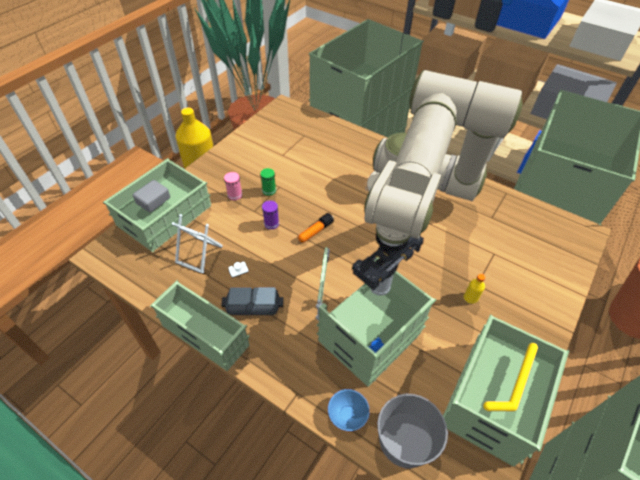

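View pics/wrist3.png

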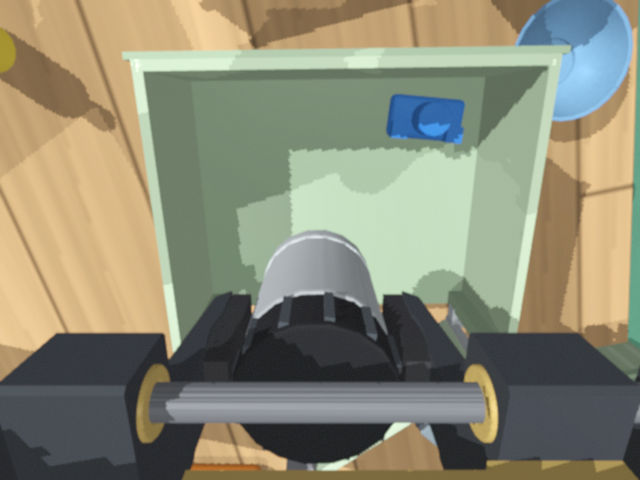

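The can is over the crate interior, upright, and the blue mouthpiece at (430,118) is well clear. I'll lower it most of the way, then feel for the floor (expected at TCP z of about 321).

Request:
step_arm(
  deltas=[
    [-1,0.02,0.01,0.2,0,0,0],
    [-1,0,0,0.4,0,0,0],
    [-1,0,0,0.4,0,0,0],
    [-1,0,0,0.4,0,0,0],
    [-1,0,0,0.4,0,0,0],
    [-1,0,0,0.4,0,0,0],
    [-1,0,0,0.2,0,0,0],
    [-1,0,0,0.1,0,0,0],
    [-1,0,0,0,0,0,0],
  ],
)

```text
t: 12.9
ee_pos: [607.5, 240.0, 330.5]
tcp_rot: [[0.21, 0.978, -0.0], [0.978, -0.21, -0.0], [-0.0, -0.0, -1.0]]
force: [0.6, -0.0, -4.3]
grip_width: 0.608
```

Request:
step_arm(
  deltas=[
    [-1,0,0,0.04,0,0,0],
    [-1,0,0,0.04,0,0,0],
    [-1,0,0,0.04,0,0,0],
    [-1,0,0,0,0,0,0],
  ],
)

```text
t: 13.3
ee_pos: [607.4, 240.1, 324.7]
tcp_rot: [[0.21, 0.978, -0.0], [0.978, -0.21, -0.0], [-0.0, -0.0, -1.0]]
force: [-0.5, 0.1, -3.7]
grip_width: 0.605
```

Request:
step_arm(
  deltas=[
    [-1,0,0,0.02,0,0,0],
    [-1,0,0,0.02,0,0,0],
    [-1,0,0,0,0,0,0],
  ],
)

```text
t: 13.6
ee_pos: [607.4, 240.1, 322.6]
tcp_rot: [[0.21, 0.978, -0.0], [0.978, -0.21, -0.0], [-0.0, -0.0, -1.0]]
force: [-0.3, 0.2, -2.7]
grip_width: 0.608
```

Request:
step_arm(
  deltas=[
    [-1,0,0,0.02,0,0,0],
    [-1,0,0,0,0,0,0],
  ],
)

```text
t: 13.8
ee_pos: [607.4, 240.1, 321.6]
tcp_rot: [[0.21, 0.978, -0.0], [0.978, -0.21, -0.0], [-0.0, -0.0, -1.0]]
force: [-0.3, 0.0, -3.4]
grip_width: 0.608
```

Request:
step_arm(
  deltas=[
    [-1,0,0,0.02,0,0,0],
    [-1,0,0,0,0,0,0],
  ],
)

```text
t: 14.0
ee_pos: [607.4, 240.1, 321.3]
tcp_rot: [[0.209, 0.978, 0.001], [0.978, -0.209, 0.0], [0.0, 0.001, -1.0]]
force: [-1.3, -0.4, 1.8]
grip_width: 0.607
```

The floor is felt at z = 321.3, as predicted. I'll release and retract.

Request:
step_arm(
  deltas=[
    [0.4,0,0,0,0,0,0],
    [0.5,0,0,0,0,0,0],
    [0.7,0,0,0,0,0,0],
    [0.7,0,0,0,0,0,0],
    [0.7,0,0,0,0,0,0],
  ],
)

```text
t: 14.5
ee_pos: [607.4, 240.1, 320.8]
tcp_rot: [[0.21, 0.978, 0.0], [0.978, -0.21, 0.0], [0.0, 0.0, -1.0]]
force: [0.3, 0.2, -1.2]
grip_width: 0.847
```

Request:
step_arm(
  deltas=[
    [0.7,0,0,-0.1,0,0,0],
    [0.7,0,0,-0.3,0,0,0],
    [0.7,0,0,-0.5,0,0,0],
    [0.7,0,0,-0.6,0,0,0],
    [0.7,0,0,-0.6,0,0,0],
    [0.7,0,0,-0.4,0,0,0],
    [0.7,0,0,-0.1,0,0,0],
    [0.7,0,0,0,0,0,0],
  ],
)

```text
t: 15.3
ee_pos: [607.3, 240.1, 451.0]
tcp_rot: [[0.209, 0.978, 0.001], [0.978, -0.209, 0.0], [0.0, 0.001, -1.0]]
force: [-0.4, -0.5, 0.0]
grip_width: 0.85
```

```bash
python3 - <<'E'
from h import *
import cv2
f=eyes.grab_frame("wrist"); cv2.imwrite("pics/w4.png",f["frame"])
s=manip.state(); print(s["ee_pos"],s["force"],s["grip_width"]); print(proj(f,[607.4,240,200]),proj(f,[607.4,240,105]))
E
```

```text
[607.416 240.103 449.887] [-0.714  0.982 -0.752] 0.8456173801906973
[314.648 245.633] [315.07  208.233]
```

View pics/w4.png

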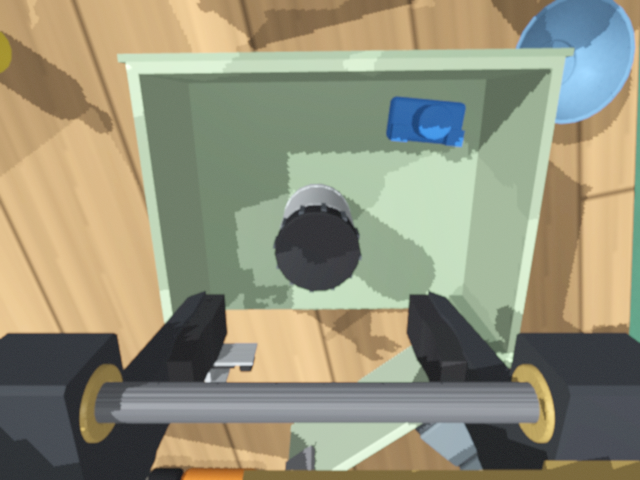

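The can stands upright, with the cap at (317,247) as predicted. Next I'll close the fingers, move to the outer side of the open gate and line up with it.

Request:
step_arm(
  deltas=[
    [0,-0.4,0.1,0,0,0,0],
    [-1,-0.6,0.14,0,0,0,0],
    [-1,-0.7,0.16,0,0,0,0],
    [-1,-0.7,0.16,0,0,0,0],
    [-1,-0.7,0.16,0,0,0,0],
    [-1,-0.7,0.16,0,0,0,0],
    [-1,-0.5,0.12,0,0,0,0],
    [-1,-0.26,0.06,0,0,0,0],
    [-1,0,0,0,0,0,-0.74],
    [-1,0,0,0,0,0,-1],
    [-1,0,0,0,0,0,-1],
    [-1,0,0,0,0,0,-1],
    [-1,0,0,0,0,0,-1],
    [-1,0,0,0,0,0,-1],
    [-1,0,0,0,0,0,-1],
    [-1,0,0,0,0,0,0],
    [-1,0,0,0,0,0,0],
  ],
  newtons=20,
)

```text
t: 17.05
ee_pos: [611.5, 6.5, 450.1]
tcp_rot: [[-0.473, 0.881, -0.001], [0.881, 0.473, 0.0], [0.001, -0.001, -1.0]]
force: [-0.3, -0.5, -0.1]
grip_width: 0.003
```

```bash
cat >> h.py <<'E'
th=np.deg2rad(-12.2); X=np.array([np.cos(th),np.sin(th),0]);Y=np.array([-np.sin(th),np.cos(th),0]); Z=np.array([0,0,1.])
C=np.array([624.2,246,0]); H=C+105*X-115*Y
def gate(a):  # dir to free end, closing normal
    d=-X*np.cos(a)-Y*np.sin(a); n=Y*np.cos(a)-X*np.sin(a); return d,n
E
python3 - <<'E'
from h import *
import cv2
f=eyes.grab_frame("wrist"); cv2.imwrite("pics/w5.png",f["frame"])
t=eyes.grab_frame("top"); cv2.imwrite("pics/top5.png",t["frame"])
g=eyes.grab_frame("scene"); cv2.imwrite("pics/scene5.png",g["frame"])
s=manip.state(); R=s["tcp_rot"]; print(s["ee_pos"],R,s["force"],s["grip_width"])
d,n=gate(np.deg2rad(40.4)); p=H+130*d-50*n+Z*310; print(p,d,n,R.T@(p-s["ee_pos"])/50)
q=H+130*d-7*n+156*Z; print("plate in wrist",proj(f,q), "free",proj(f,H+190*d+188*Z))
E
```

```text
[611.511   6.236 450.506] [[-0.474  0.881 -0.   ]
 [ 0.881  0.474  0.   ]
 [ 0.    -0.    -1.   ]] [-0.529  0.275 -0.028] 0.0037212615658063055
[611.584   5.911 310.   ] [-0.881 -0.473 -0.   ] [-0.473  0.881  0.   ] [-0.007 -0.001  2.81 ]
plate in wrist [315.868 165.389] free [215.929 160.928]
```

View pics/w5.png

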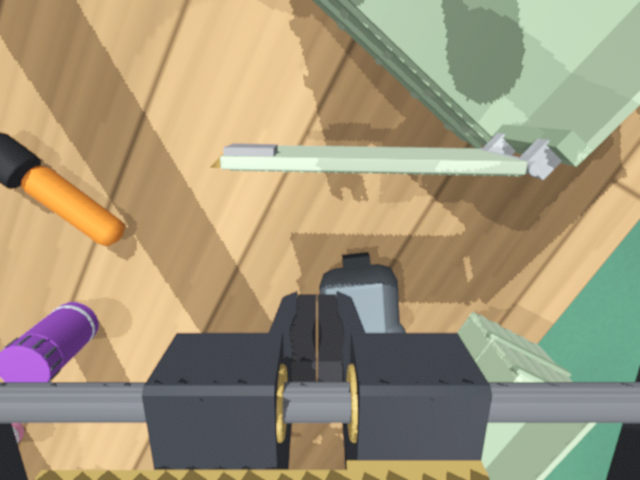

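View pics/top5.png

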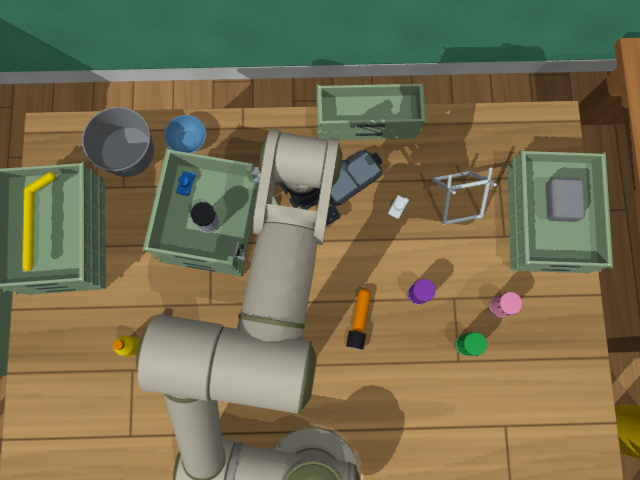

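The gate runs almost horizontally in the wrist view, from (222,160) to (525,168), so the fingers are lined up with its outer face. I'll descend, then approach.

Request:
step_arm(
  deltas=[
    [-1,0,0,0.2,0,0,0],
    [-1,0,0,0.5,0,0,0],
    [-1,0,0,0.6,0,0,0],
    [-1,0,0,0.6,0,0,0],
    [-1,0,0,0.5,0,0,0],
    [-1,0,0,0.3,0,0,0],
    [-1,0,0,0.1,0,0,0],
    [-1,0.3,0,0,0,0,0],
    [-1,0.1,0,0,0,0,0],
    [-1,0,0,0,0,0,0],
  ],
)

```text
t: 18.2
ee_pos: [601.5, 24.8, 311.8]
tcp_rot: [[-0.476, 0.879, 0.002], [0.879, 0.476, -0.0], [-0.001, 0.001, -1.0]]
force: [0.2, 0.8, -0.3]
grip_width: 0.006
```

```bash
python3 - <<'E'
from h import *
import cv2
f=eyes.grab_frame("wrist"); cv2.imwrite("pics/w6.png",f["frame"])
s=manip.state(); R=s["tcp_rot"]; print(s["ee_pos"],s["force"],s["t"])
E
```

```text
[601.772  24.32  311.75 ] [ 0.241 -0.577 -0.237] 18.25
```

View pics/w6.png

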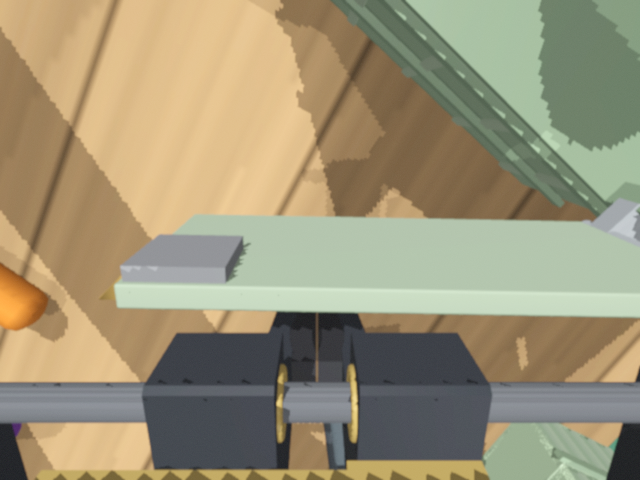

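Request:
step_arm(
  deltas=[
    [-1,0.1,0,0,0,0,0],
    [-1,0.06,0,0,0,0,0],
    [-1,0.04,0,0,0,0,0],
    [-1,0.04,0,0,0,0,0],
    [-1,0,0,0,0,0,0],
  ],
)

```text
t: 18.75
ee_pos: [596.2, 34.4, 310.8]
tcp_rot: [[-0.475, 0.88, -0.0], [0.88, 0.475, -0.0], [0.0, -0.0, -1.0]]
force: [-0.2, 0.0, 0.1]
grip_width: 0.005
```

Request:
step_arm(
  deltas=[
    [-1,0.07,-0.01,0,0,0,0.25],
    [-1,0.14,-0.013,0,0,0,0.5],
    [-1,0.14,-0.013,0,0,0,0.5],
    [-1,0.14,-0.013,0,0,0,0.5],
    [-1,0.14,-0.013,0,0,0,0.5],
    [-1,0.14,-0.013,0,0,0,0.5],
    [-1,0.07,-0.01,0,0,0,0.25],
    [-1,0,0,0,0,0,0],
    [-1,0,0,0,0,0,0],
  ],
)

```text
t: 19.65
ee_pos: [577.6, 71.7, 310.7]
tcp_rot: [[-0.18, 0.984, 0.0], [0.984, 0.18, -0.0], [-0.0, -0.0, -1.0]]
force: [-0.6, -0.5, -0.2]
grip_width: 0.007
```

```bash
python3 - <<'E'
from h import *
import cv2
f=eyes.grab_frame("wrist"); cv2.imwrite("pics/w7.png",f["frame"])
s=manip.state(); R=s["tcp_rot"]; r=s["ee_pos"]-H; r[2]=0
a=np.arctan2(-R[:3,0]@X,R[:3,0]@Y); d,n=gate(a)
print(s["ee_pos"],s["force"],R.T@s["force"],s["t"],"a",np.rad2deg(a),a,"along",r@d,"off",-r@n)
E
```

```text
[577.605  71.623 310.731] [-0.043 -0.708 -0.138] [-0.688 -0.17   0.138] 19.7 a 22.573472355616357 0.3939814162134257 along 130.04360093856616 off 16.640937525405032
```

View pics/w7.png

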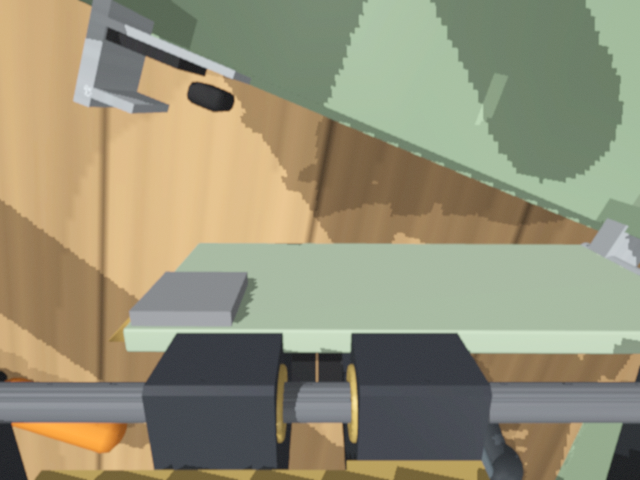

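Contact has been made, the gate is swinging in parallel with the tool at about 22.6°, and the strike bracket at (110,90) is clear of the fingers. I'll continue to about 10° open.

Request:
step_arm(
  deltas=[
    [-1,0.07,-0.01,0,0,0,0.25],
    [-1,0.14,-0.013,0,0,0,0.5],
    [-1,0.14,-0.013,0,0,0,0.5],
    [-1,0.14,-0.013,0,0,0,0.5],
    [-1,0.07,-0.01,0,0,0,0.25],
    [-1,0,0,0,0,0,0],
  ],
)

```text
t: 20.3
ee_pos: [571.9, 99.4, 310.7]
tcp_rot: [[0.028, 1.0, -0.0], [1.0, -0.028, -0.0], [-0.0, -0.0, -1.0]]
force: [-0.3, -0.3, 0.4]
grip_width: 0.008
```

Request:
step_arm(
  deltas=[
    [-1,0.03,-0.003,0,0,0,0.1],
    [-1,0.03,-0.003,0,0,0,0.1],
    [-1,0,0,0,0,0,0],
  ],
)

```text
t: 20.6
ee_pos: [571.7, 102.3, 310.8]
tcp_rot: [[0.05, 0.999, 0.0], [0.999, -0.05, 0.0], [0.0, 0.0, -1.0]]
force: [-0.0, -0.5, 0.7]
grip_width: 0.004
```

```bash
cat > st.py <<'E'
from h import *
s=manip.state(); R=s["tcp_rot"]; r=s["ee_pos"]-H; r[2]=0
a=np.arctan2(-R[:3,0]@X,R[:3,0]@Y); d,n=gate(a)
print(s["ee_pos"],R.T@s["force"],s["torque"],s["t"],"a",np.rad2deg(a),a,"along",r@d,"off",-r@n)
E
python3 st.py
```

```text
[571.681 102.332 310.758] [-0.454  0.009 -0.727] [-0.087  0.072  0.001] 20.6 a 9.333694199344256 0.16290369515285322 along 130.22783694758184 off 15.607752511080438
```

Request:
step_arm(
  deltas=[
    [-1,0.025,-0.002,0,0,0,0.09],
    [-1,0.025,-0.002,0,0,0,0.09],
    [-1,0,0,0,0,0,0],
  ],
)

```text
t: 20.9
ee_pos: [571.6, 105.0, 310.7]
tcp_rot: [[0.069, 0.998, 0.0], [0.998, -0.069, 0.0], [0.0, 0.0, -1.0]]
force: [0.7, -0.5, 0.5]
grip_width: 0.008
```

Request:
step_arm(
  deltas=[
    [-1,0.025,-0.002,0,0,0,0.09],
    [-1,0,0,0,0,0,0],
  ],
)

```text
t: 21.1
ee_pos: [571.6, 106.3, 310.7]
tcp_rot: [[0.078, 0.997, 0.0], [0.997, -0.078, 0.0], [0.0, 0.0, -1.0]]
force: [0.0, -0.3, 0.1]
grip_width: 0.005
```

Request:
step_arm(
  deltas=[
    [-1,0.025,-0.002,0,0,0,0.09],
    [-1,0,0,0,0,0,0],
  ],
)

```text
t: 21.3
ee_pos: [571.5, 107.5, 310.7]
tcp_rot: [[0.088, 0.996, -0.0], [0.996, -0.088, 0.0], [0.0, -0.0, -1.0]]
force: [-0.7, 0.6, -0.1]
grip_width: 0.008
```

```bash
python3 st.py
```

```text
[571.541 107.519 310.734] [ 0.58  -0.705  0.073] [-0.114  0.086 -0.022] 21.3 a 7.1685562632126185 0.12511490940752146 along 130.1399774994425 off 15.361742931566324
```

Request:
step_arm(
  deltas=[
    [-1,0.025,-0.002,0,0,0,0.09],
    [-1,0,0,0,0,0,0],
  ],
)

```text
t: 21.5
ee_pos: [571.6, 108.8, 310.7]
tcp_rot: [[0.097, 0.995, -0.0], [0.995, -0.097, 0.0], [0.0, -0.0, -1.0]]
force: [-0.5, -0.9, 0.2]
grip_width: -0.001
```

Request:
step_arm(
  deltas=[
    [-1,0.025,-0.002,0,0,0,0.09],
    [-1,0,0,0,0,0,0],
  ],
)

```text
t: 21.7
ee_pos: [571.6, 110.0, 310.7]
tcp_rot: [[0.106, 0.994, -0.0], [0.994, -0.106, 0.0], [0.0, -0.0, -1.0]]
force: [-0.0, -0.7, 0.3]
grip_width: 0.007
```

Request:
step_arm(
  deltas=[
    [-1,0.025,-0.002,0,0,0,0.09],
    [-1,0,0,0,0,0,0],
  ],
)

```text
t: 21.9
ee_pos: [571.6, 111.3, 310.7]
tcp_rot: [[0.116, 0.993, -0.0], [0.993, -0.116, 0.0], [0.0, -0.0, -1.0]]
force: [-0.1, -0.9, 0.4]
grip_width: 0.01
```

```bash
python3 st.py; python3 - <<'E'
from h import *
import cv2
f=eyes.grab_frame("wrist"); cv2.imwrite("pics/w8.png",f["frame"])
E
```

```text
[571.608 111.306 310.722] [-0.895 -0.009 -0.439] [-0.079  0.087 -0.053] 21.9 a 5.548264060228738 0.09683547562106046 along 130.02469085836466 off 15.266482604122835
```

View pics/w8.png

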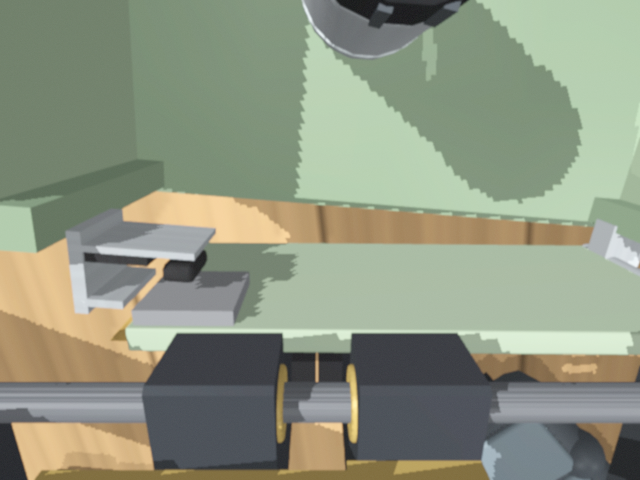

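The bolt tip at (120,335) hasn't reached the lip at (120,285) yet. I'll continue in small steps.

Request:
step_arm(
  deltas=[
    [-1,0.025,-0.002,0,0,0,0.09],
    [-1,0,0,0,0,0,0],
  ],
)

```text
t: 22.15
ee_pos: [571.7, 112.6, 310.7]
tcp_rot: [[0.125, 0.992, 0.0], [0.992, -0.125, 0.0], [0.0, -0.0, -1.0]]
force: [-0.4, -0.7, -0.2]
grip_width: 0.005
```

Request:
step_arm(
  deltas=[
    [-1,0.025,-0.002,0,0,0,0.09],
    [-1,0,0,0,0,0,0],
  ],
)

```text
t: 22.35
ee_pos: [571.7, 113.8, 310.8]
tcp_rot: [[0.135, 0.991, 0.0], [0.991, -0.135, 0.0], [0.0, 0.0, -1.0]]
force: [-0.3, -1.1, -0.3]
grip_width: 0.005
```

Request:
step_arm(
  deltas=[
    [-1,0.02,-0.002,0,0,0,0.07],
    [-1,0,0,0,0,0,0],
  ],
)

```text
t: 22.55
ee_pos: [571.8, 114.8, 310.8]
tcp_rot: [[0.142, 0.99, 0.0], [0.99, -0.142, 0.0], [0.0, 0.0, -1.0]]
force: [-0.1, -0.2, -0.5]
grip_width: 0.002
```

Request:
step_arm(
  deltas=[
    [-1,0.02,-0.002,0,0,0,0.07],
    [-1,0,0,0,0,0,0],
  ],
)

```text
t: 22.75
ee_pos: [571.8, 115.6, 310.7]
tcp_rot: [[0.149, 0.989, -0.0], [0.989, -0.149, -0.0], [-0.001, -0.0, -1.0]]
force: [-0.5, -3.3, 0.0]
grip_width: 0.004
```

```bash
python3 st.py
```

```text
[571.807 115.551 310.741] [-3.377 -0.034 -0.028] [-0.436  0.189  0.032] 22.75 a 3.620267129130206 0.06318558120504482 along 129.87460714805255 off 15.405252678633014
```

Resistance starts here (3.4 N). I'll use finer steps.

Request:
step_arm(
  deltas=[
    [-1,0.014,-0.001,0,0,0,0.05],
    [-1,0,0,0,0,0,0],
  ],
)

```text
t: 22.95
ee_pos: [571.8, 116.1, 310.7]
tcp_rot: [[0.154, 0.988, -0.0], [0.988, -0.154, -0.001], [-0.001, -0.0, -1.0]]
force: [-2.1, -5.2, 1.2]
grip_width: 0.005
```

Request:
step_arm(
  deltas=[
    [-1,0.014,-0.001,0,0,0,0.05],
    [-1,0,0,0,0,0,0],
  ],
)

```text
t: 23.15
ee_pos: [571.9, 116.9, 310.8]
tcp_rot: [[0.159, 0.987, -0.0], [0.987, -0.159, -0.001], [-0.001, -0.0, -1.0]]
force: [-1.4, -3.6, 0.2]
grip_width: 0.004
```

Request:
step_arm(
  deltas=[
    [-1,0.014,-0.001,0,0,0,0.05],
    [-1,0,0,0,0,0,0],
  ],
)

```text
t: 23.35
ee_pos: [571.9, 117.5, 310.8]
tcp_rot: [[0.165, 0.986, -0.0], [0.986, -0.165, -0.001], [-0.001, -0.0, -1.0]]
force: [-1.9, -5.0, 1.0]
grip_width: 0.002
```

Request:
step_arm(
  deltas=[
    [-1,0.014,-0.001,0,0,0,0.05],
    [-1,0,0,0,0,0,0],
  ],
)

```text
t: 23.55
ee_pos: [572.0, 118.2, 310.8]
tcp_rot: [[0.17, 0.985, -0.0], [0.985, -0.17, -0.001], [-0.001, -0.0, -1.0]]
force: [-0.9, -6.0, 0.5]
grip_width: 0.005
```

Request:
step_arm(
  deltas=[
    [-1,0.014,-0.001,0,0,0,0.05],
    [-1,0,0,0,0,0,0],
  ],
)

```text
t: 23.75
ee_pos: [572.0, 118.9, 310.7]
tcp_rot: [[0.175, 0.985, -0.001], [0.985, -0.175, -0.001], [-0.001, -0.0, -1.0]]
force: [-1.8, -5.9, 0.7]
grip_width: 0.006
```

Request:
step_arm(
  deltas=[
    [-1,0.014,-0.001,0,0,0,0.05],
    [-1,0,0,0,0,0,0],
  ],
)

```text
t: 23.95
ee_pos: [572.1, 119.5, 310.8]
tcp_rot: [[0.18, 0.984, -0.001], [0.984, -0.18, -0.001], [-0.001, -0.0, -1.0]]
force: [-3.1, -5.8, 0.5]
grip_width: 0.009
```

```bash
python3 st.py
```

```text
[572.105 119.502 310.774] [-6.284 -2.028 -0.472] [-0.883  0.353 -0.072] 23.95 a 1.8187722787269984 0.03174356460778614 along 129.74443697801172 off 15.540072940462752
```

Request:
step_arm(
  deltas=[
    [-1,0.014,-0.001,0,0,0,0.05],
    [-1,0,0,0,0,0,0],
  ],
)

```text
t: 24.15
ee_pos: [572.2, 120.3, 310.8]
tcp_rot: [[0.185, 0.983, -0.001], [0.983, -0.185, -0.001], [-0.001, -0.0, -1.0]]
force: [-2.8, -5.5, 1.5]
grip_width: 0.005
```

Request:
step_arm(
  deltas=[
    [-1,0.014,-0.001,0,0,0,0.05],
    [-1,0,0,0,0,0,0],
  ],
)

```text
t: 24.35
ee_pos: [572.2, 121.0, 310.8]
tcp_rot: [[0.19, 0.982, -0.001], [0.982, -0.19, -0.001], [-0.001, -0.0, -1.0]]
force: [-2.5, -6.3, 0.4]
grip_width: 0.01
```

Request:
step_arm(
  deltas=[
    [-1,0.014,-0.001,0,0,0,0.05],
    [-1,0,0,0,0,0,0],
  ],
)

```text
t: 24.55
ee_pos: [572.3, 121.5, 310.7]
tcp_rot: [[0.196, 0.981, -0.001], [0.981, -0.196, -0.001], [-0.001, -0.001, -1.0]]
force: [-3.2, -7.3, 1.3]
grip_width: 0.005
```

Request:
step_arm(
  deltas=[
    [-1,0.012,-0.001,0,0,0,0.04],
    [-1,0,0,0,0,0,0],
  ],
)

```text
t: 24.75
ee_pos: [572.3, 122.0, 310.8]
tcp_rot: [[0.2, 0.98, -0.001], [0.98, -0.2, -0.001], [-0.002, -0.001, -1.0]]
force: [-3.3, -7.5, 1.7]
grip_width: 0.001
```

Request:
step_arm(
  deltas=[
    [-1,0.012,-0.001,0,0,0,0.04],
    [-1,0,0,0,0,0,0],
  ],
)

```text
t: 24.95
ee_pos: [572.4, 122.5, 310.8]
tcp_rot: [[0.204, 0.979, -0.001], [0.979, -0.204, -0.002], [-0.002, -0.001, -1.0]]
force: [-4.0, -8.5, 2.1]
grip_width: 0.008
```

```bash
python3 st.py; python3 - <<'E'
from h import *
import cv2
f=eyes.grab_frame("wrist"); cv2.imwrite("pics/w9.png",f["frame"])
E
```

```text
[572.4   122.453 310.75 ] [-9.165 -2.138 -2.046] [-1.225  0.528 -0.011] 24.95 a 0.4438952029056598 0.007747432824512064 along 129.6473461226797 off 15.699143519609065
```

View pics/w9.png

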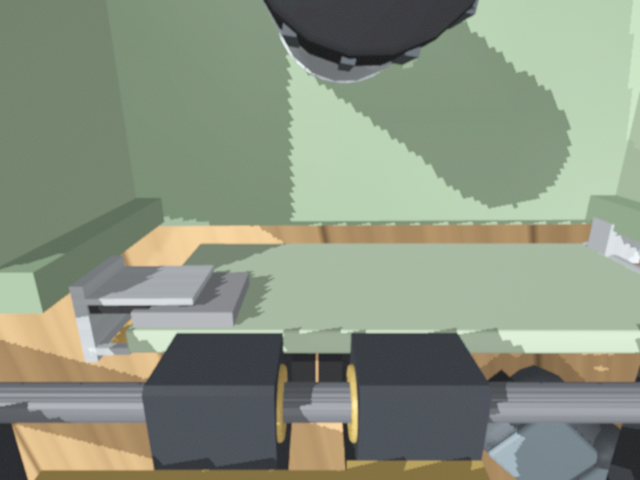

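The bolt is riding on the lip now, with force rising smoothly (9 N). I'll continue at 0.5–0.6 mm per step.

Request:
step_arm(
  deltas=[
    [-1,0.012,-0.001,0,0,0,0.04],
    [-1,0,0,0,0,0,0],
  ],
)

```text
t: 25.2
ee_pos: [572.5, 122.9, 310.8]
tcp_rot: [[0.208, 0.978, -0.001], [0.978, -0.208, -0.002], [-0.002, -0.001, -1.0]]
force: [-3.7, -10.8, 1.3]
grip_width: 0.005
```

Request:
step_arm(
  deltas=[
    [-1,0.012,-0.001,0,0,0,0.04],
    [-1,0,0,0,0,0,0],
  ],
)

```text
t: 25.4
ee_pos: [572.5, 123.4, 310.7]
tcp_rot: [[0.212, 0.977, -0.002], [0.977, -0.212, -0.003], [-0.003, -0.001, -1.0]]
force: [-5.0, -10.3, 2.2]
grip_width: 0.007
```

Request:
step_arm(
  deltas=[
    [-1,0.012,-0.001,0,0,0,0.04],
    [-1,0,0,0,0,0,0],
  ],
)

```text
t: 25.6
ee_pos: [572.6, 123.9, 310.8]
tcp_rot: [[0.216, 0.976, -0.002], [0.976, -0.216, -0.003], [-0.003, -0.001, -1.0]]
force: [-6.0, -12.2, 2.6]
grip_width: 0.004
```

Request:
step_arm(
  deltas=[
    [-1,0.01,-0.002,0,0,0,0.03],
    [-1,0,0,0,0,0,0],
  ],
)

```text
t: 25.8
ee_pos: [572.6, 124.2, 310.7]
tcp_rot: [[0.219, 0.976, -0.002], [0.976, -0.219, -0.003], [-0.004, -0.001, -1.0]]
force: [-4.8, -13.6, 2.7]
grip_width: 0.005
```

```bash
python3 st.py
```

```text
[572.579 124.221 310.736] [-14.369  -1.67   -2.626] [-1.78   0.716  0.196] 25.8 a -0.4641135224319858 -0.008100309069466712 along 129.59543002491134 off 15.988084585654963
```

```bash
python3 - <<'E'
from h import *
import cv2
f=eyes.grab_frame("wrist"); cv2.imwrite("pics/w10.png",f["frame"])
a=cv2.imread("pics/w9.png")[220:380,60:260];b=f["frame"][220:380,60:260]
cv2.imwrite("pics/w10c.png",cv2.resize(np.vstack([a[:, :],b]),None,fx=1.85*2,fy=1.85*1,interpolation=cv2.INTER_CUBIC))
g=eyes.grab_frame("scene"); 
cv2.imwrite("pics/s10.png",cv2.resize(g["frame"][230:350,280:440],None,fx=5,fy=5,interpolation=cv2.INTER_CUBIC))
E
```

```text
(no output)
```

View pics/w10c.png

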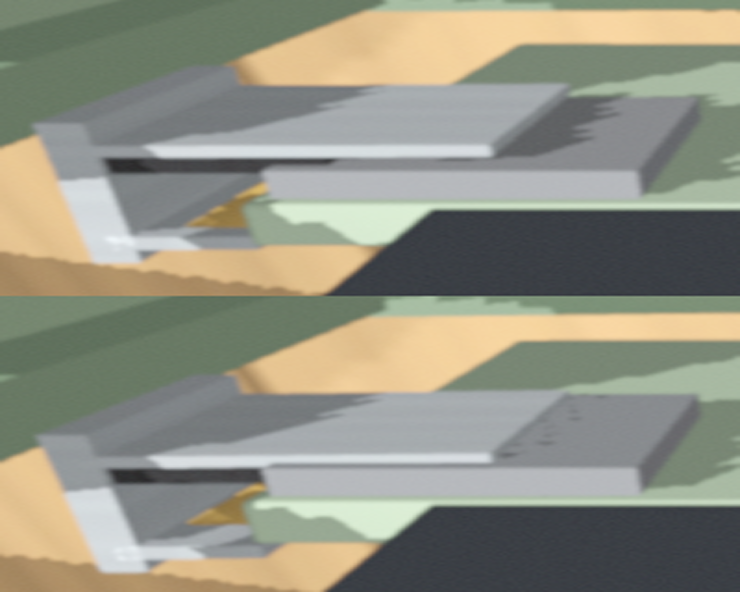

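View pics/s10.png

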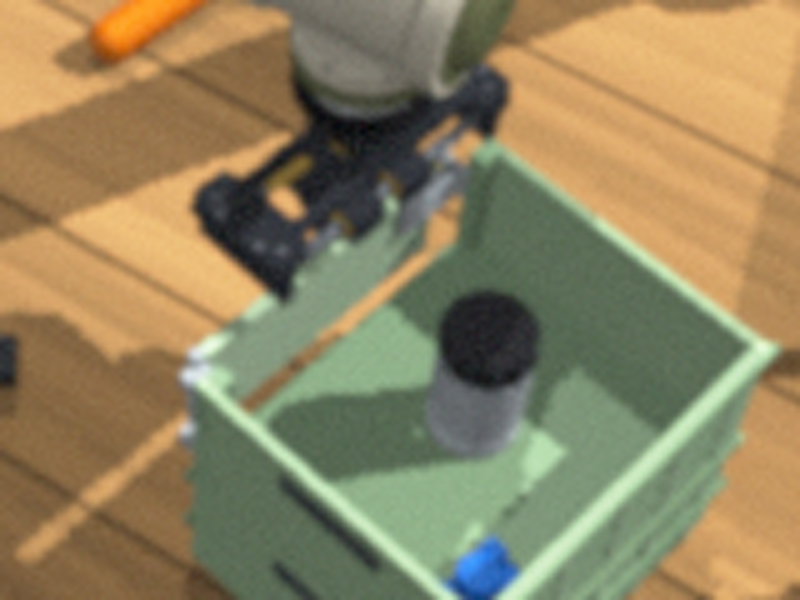

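```bash
python3 - <<'E'
from h import *
f=eyes.grab_frame("wrist")
def cr(p): r=p-C; return np.array([r@X,r@Y,r[2]])
def px(u,v): return 60+u/3.7, 220+(v-296)/1.85
for n,u,v,z in(("lip outer",150,570,161),("lip outer",150,570,148),("lip inner edge right",265,545,161),("lip innerR",265,545,148),("bolt tip",185,522,148),("bolt tip",185,522,155),("gate outer corner",255,540,188),("gate inner housing",265,468,188)):
    print(n,z,cr(ray(f,*px(u,v),z)))
d,nn=gate(-0.008)
E
```

```text
lip outer 161 [-106.539 -144.152  161.   ]
lip outer 148 [-114.993 -153.747  148.   ]
lip inner edge right 161 [ -93.711 -138.197  161.   ]
lip innerR 148 [-100.865 -147.188  148.   ]
bolt tip 148 [-108.844 -141.163  148.   ]
bolt tip 155 [-104.596 -136.62   155.   ]
gate outer corner 188 [ -79.511 -118.578  188.   ]
gate inner housing 188 [ -76.701 -105.573  188.   ]
```

The bolt tip now appears on the inner side of the lip and fully out, so it seems to have snapped in already, with the stop being approached. I'll back off slowly and see whether the gate holds.

Request:
step_arm(
  deltas=[
    [-1,-0.04,0,0,0,0,0],
    [-1,-0.06,0,0,0,0,0],
    [-1,-0.1,0,0,0,0,0],
    [-1,-0.2,0,0,0,0,0],
    [-1,-0.2,0,0,0,0,0],
    [-1,-0.2,0,0,0,0,0],
    [-1,-0.2,0,0,0,0,0],
    [-1,0,0,0,0,0,0],
  ],
)

```text
t: 26.75
ee_pos: [561.7, 75.4, 310.8]
tcp_rot: [[0.22, 0.975, -0.0], [0.975, -0.22, -0.0], [-0.0, -0.0, -1.0]]
force: [0.6, 0.1, 0.6]
grip_width: 0.003
```

```bash
python3 st.py; python3 - <<'E'
from h import *
import cv2
f=eyes.grab_frame("wrist"); cv2.imwrite("pics/w11.png",f["frame"])
E
```

```text
[561.719  75.361 310.82 ] [ 0.183  0.535 -0.621] [-0.045  0.016 -0.024] 26.75 a -0.523673781778057 -0.00913983169839738 along 129.40986118457405 off 66.1745988561261
```

View pics/w11.png

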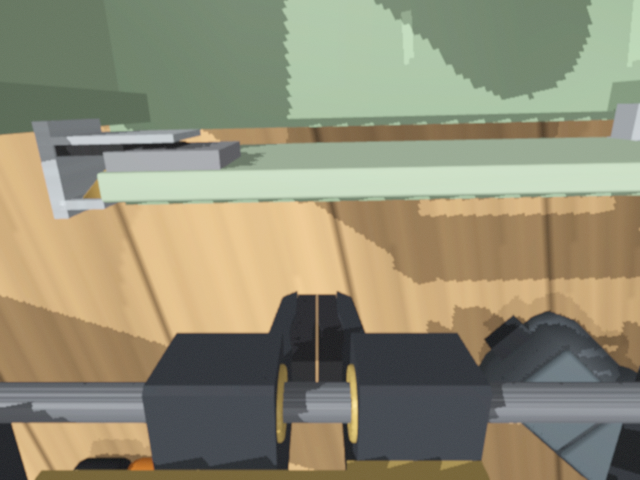

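The gate stayed put against its spring. I'll retreat up and away, then check again from all the cameras.

Request:
step_arm(
  deltas=[
    [-1,-0.3,0,-0.3,0,0,0],
    [-1,-0.5,0,-0.6,0,0,0],
    [-1,-0.5,0,-0.6,0,0,0],
    [-1,-0.5,0,-0.6,0,0,0],
    [-1,-0.5,-0.3,-0.5,0,0,0],
    [-1,-0.5,-0.5,0,0,0,0],
    [-1,-0.5,-0.5,0,0,0,0],
    [-1,-0.3,-0.5,0,0,0,0],
    [-1,0,0,0,0,0,0],
    [-1,0,0,0,0,0,0],
    [-1,0,0,0,0,0,0],
    [-1,0,0,0,0,0,0],
  ],
)

```text
t: 28.0
ee_pos: [435.4, -79.0, 440.6]
tcp_rot: [[0.218, 0.976, -0.0], [0.976, -0.218, 0.0], [0.0, -0.0, -1.0]]
force: [0.8, -0.6, -0.0]
grip_width: 0.004
```

```bash
python3 - <<'E'
from h import *
import cv2
f=eyes.grab_frame("wrist"); cv2.imwrite("pics/w12.png",f["frame"])
t=eyes.grab_frame("top"); g=eyes.grab_frame("scene"); cv2.imwrite("pics/scene12.png",g["frame"])
cv2.imwrite("pics/t12c.png",cv2.resize(t["frame"][140:290,140:310],None,fx=4,fy=4,interpolation=cv2.INTER_CUBIC)[:600])
cv2.imwrite("pics/top12.png",t["frame"])
q=lambda p: ((proj(t,p)-140+.5)*4-.5)
for a in (-.05,0,.05): print(a,q(H+190*gate(a)[0]+188*Z))
print("can top",q(np.array([607.4,240,200])),manip.state()["t"],manip.state()["force"])
E
```

```text
-0.05 [385.009 447.069]
0 [401.38  450.569]
0.05 [417.933 453.257]
can top [242.451 293.362] 28.15 [ 0.11  -0.523 -0.4  ]
```

View pics/t12c.png

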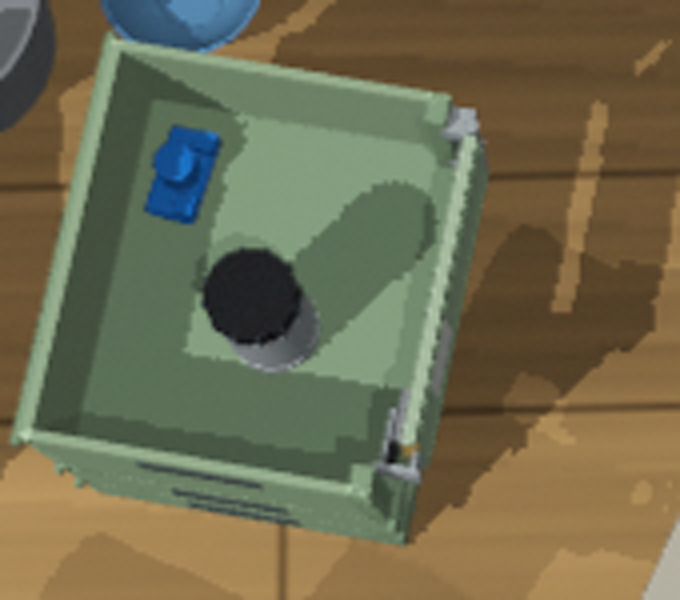

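View pics/scene12.png

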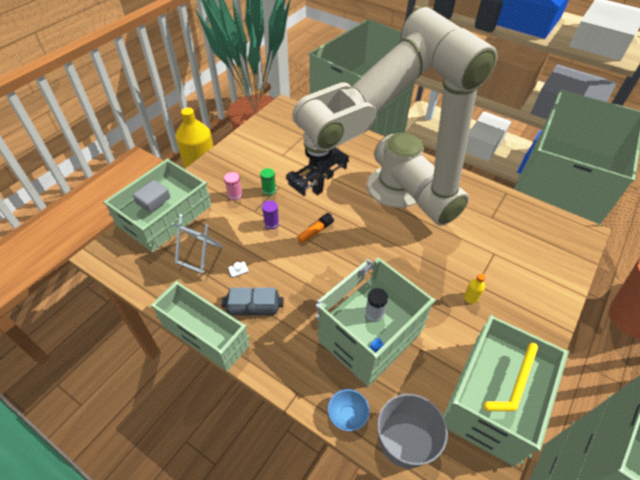

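View pics/w12.png

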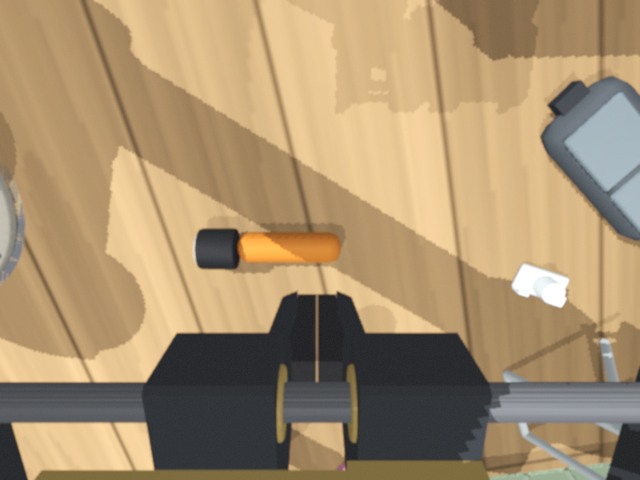

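Both views show the gate closed, with its free end at (408,452), about 0.02–0.03 rad. It has held for about 2 s with nothing touching it. The canister is upright with its cap at (252,296), and the other gear hasn't moved. Handing in.

```bash
python3 -c "
from workcell import manip
print(manip.hand_in(), manip.state()['t'])"
```

```text
the job is handed in; nothing more can be done
the job is handed in; nothing more can be done
```

The canister is standing upright on the gated crate's floor and the gate is shut and holding by itself. The job was handed in at about 28 s of the 58 s allowed.

- **Canister:** I felt for the crate floor before letting go. Contact came at tool height 321.3 mm, as predicted. It stands near the floor's centre.
- **Gate:** I pushed it shut on its plate in steps of 0.5–1.3 mm. The highest reading was about 14.4 N, under the 22 N limit.
- **Last checks:** About two seconds after I backed off, the gate was still closed at about 0.02–0.03 rad. Unlatched, it would have sprung out to 0.3 rad or more. In the pictures the bolt is out behind the lip, the canister is upright, and the other gear looks unmoved.
- **What disagreed:** I saw no clear force drop when the latch snapped. That it latched rests on the bolt's position in the pictures and on the gate holding once released. In the final view the canister's cap was about 2–4 mm from where I predicted, roughly the camera calibration error.

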